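Clamp the tablet jar and twist off its lid

TASK

Slide the preparation board's jaw towards its fence until the square jar of laundry tablets stands squarely clamped, flush between jaw and fence, its lid still tight. Then, with the jar staying clamped on the board, unscrew the lid (anticlockwise, about a sixth of a turn), stop turning once it is free of the thread, and lift it level to about 2 cm straight above the jar's mouth. Finish while still holding the lid there, and leave everything else on the worktop where it is.

Things in the scene. Friction and masses are not known exactly. Their poses are not given: they have to be found in the camera images.
- board: White one-handed preparation board, 290 x 240 mm, top 18 mm above the worktop, held fast by suction feet. Carries a jar clamp of grey plastic: fixed fence at its far (+x) end, sliding jaw on the robot's side. Origin on the worktop under the clamp's centreline (y = 0); board x = the way the jaw closes; plate spans x -165..+125, y -75..+165 mm.
- fence_face (a point): Middle of the fixed fence's rubber face: 70 mm from the board's origin along board x, 25 mm above the plate. The face looks to board -x, is 120 mm wide and 50 mm high above the plate. Axes as the board.
- jaw (a joint): Sliding jaw: metres moved along board +x towards the fence; 0 = fully open, largest 0.070. Gap between jaw and fence faces = 128 mm minus this, so it meets a squared 66 mm jar at the fence at 0.062. Starts at 0 to 0.02. Stiff slide: about 12 N to push, stays wherever it is left and holds the jar without being held.
- jaw_face (a point): Middle of the jaw's rubber face (looks to board +x, 120 mm wide, 50 mm high, 25 mm thick jaw), 25 mm above the plate. Moves with the jaw; axes as the board.
- jaw_grip (a point): Point to pinch or push on the jaw's black upright grip, a 24 x 24 mm post (sides along board x and y), top 106 mm above the worktop. The point lies on its axis, 52 mm behind the jaw's face, 88 mm above the worktop. The post stands clear from 49 mm up and 15 mm behind the 25 mm thick jaw plate, whose top is 69 mm above the worktop.
- jar: Square clear-glass jar of laundry tablets, 66 x 66 mm, about 0.45 kg, loose between fence and jaw, up to 0.2 rad askew; the closing jaw slides and squares it against the fence. Origin at the centre of its underside, x and y square to its sides (x roughly along board x), z up. Square body to 74 mm high, shoulder up to 83 mm at radius 25 mm, then the neck.
- cap: Gold-coloured ribbed metal lid on the square jar, 63 mm diameter, 17 mm high, 45 g. Origin at the centre of its lower edge, z up; closed, it is 86 mm above the jar's origin (lid top 121 mm above the worktop) with its x axis within 0.06 rad of the jar's x. Anticlockwise from above loosens; it is tight, about 0.5 N m at first, then easier.
- jar_rim (a point): Centre of the jar's mouth, 100 mm above the jar's origin; neck radius 24 mm, thread ridges to 28 mm. Four-lug twist-off thread: turning the lid raises it 2.5 mm; its lugs are free when the lid's x axis is 0.86 to 1.24 rad anticlockwise of the jar's (aim for 1.05). There it lifts straight off; earlier, pulling lifts the jar; further on, lugs catch again.
- scoop: Bystander on the board's work area: blue plastic measuring scoop, cup 72 mm across, 60 mm high, with an 80 mm handle. Origin under the cup's centre.
- soap: Bystander on the board's work area: cream soap bar 85 x 55 x 30 mm. Origin under its centre.
- brush: Bystander beside the board: wooden scrubbing brush 150 x 52 x 42 mm. Origin under its centre.
- peg_jar: Bystander beside the board: round glass jar of clothes pegs, 80 mm diameter, 119 mm high, with the same kind of gold lid; not the jar to open. Origin under its centre.
- spray: Bystander: white spray bottle 85 x 55 mm, 220 mm high. Origin under its centre.
- polish_tin: Bystander beside the board: flat round shoe-polish tin, 82 mm diameter, 28 mm high. Origin under its centre.
- bag_box: Bystander: cardboard box 60 x 160 x 85 mm. Origin under its centre.
Not all that is in view belongs to the job. Leave any purple or turquoise look-alike of the jar alone.

How it is judged:
On the way, in this order (a step that is already met when the one before it is completed fails the run):
1. the jar stands squarely clamped, flush between jaw and fence (within 2 mm each side and 0.05 rad), lid still tight on it (x of jar in the frame of fence_face above -0.035 m and x of jar in the frame of jaw_face below 0.035 m and angle between the x axis of jar and the x axis of board, either way round below 0.05 rad and z of jar in the frame of board below 0.022 m and angle between jar's own z axis and vertical below 0.06 rad and angle between the x axis of cap and the x axis of jar, either way round below 0.15 rad and z of cap in the frame of jar below 0.089 m), for 0.2 s.
2. the lid has been turned until it is free of the thread, the jar still clamped on the board and the lid still over its mouth (x of jar in the frame of fence_face above -0.037 m and x of jar in the frame of jaw_face below 0.037 m and angle between the x axis of jar and the x axis of board, either way round below 0.1 rad and z of jar in the frame of board below 0.022 m and angle between jar's own z axis and vertical below 0.06 rad and angle between the x axis of cap and the x axis of jar, either way round between 0.78 and 1.4 rad and z of cap in the frame of jar below 0.112 m and horizontal distance between cap and jar below 0.015 m), for 0.1 s.
At the end, for the whole second after the job is handed in: The fingers hold the lid still and level (within 0.15 rad), clear of the jar, its lower edge 8 to 35 mm above the jar's rim and within 15 mm of its axis, turned no more than 1.4 rad; the jar stands on the board, still clamped flush within 4 mm a side and 0.1 rad (x of jar in the frame of fence_face above -0.037 m and x of jar in the frame of jaw_face below 0.037 m and angle between the x axis of jar and the x axis of board, either way round below 0.1 rad and z of jar in the frame of board below 0.022 m and angle between jar's own z axis and vertical below 0.06 rad and angle between the x axis of cap and the x axis of jar, either way round below 1.4 rad and z of cap in the frame of jar between 0.108 and 0.135 m and horizontal distance between cap and jar below 0.015 m and angle between cap's own z axis and vertical below 0.15 rad and contact force between the fingers and cap above 2 N and contact force between cap and jar below 0.2 N and linear speed of cap below 0.02 m/s); the arm keeps its last pose, push and grip.
It fails at once if the jar is lifted more than 8 mm off the board or tipped over 0.2 rad (z of jar in the frame of board above 0.026 m or angle between jar's own z axis and vertical above 0.2 rad).
It fails at once if the lid is turned on well past where it comes free (over 1.4 rad past the jar's x axis) (angle between the x axis of cap and the x axis of jar, either way round above 1.4 rad).
It fails at once if a bystander is moved more than 20 mm (distance of any of scoop, soap, brush, peg_jar, spray, polish_tin, bag_box from where it was at the start of the episode above 0.02 m).
It also fails if it takes over 45 s, if anything falls off the work surface, if the arm or the gripper's body presses on something with over 40 N, if the wrist force passes 120 N, or if a joint passes its speed limit or range.

ROBOT

A 6-joint arm with a two-finger parallel gripper is mounted at the origin on the work surface. World frame = base frame: x ahead of the robot, y to its left, z up, the work surface at z = 0. Lengths are in m, angles in rad, forces in N, time in s.
With the tool pointing down it reaches from about 0.35 to 0.975 m from the base axis. Payload 4.9 kg.
Tool frame: the origin (TCP) lies at the very end of the fingers, on their centre line; the grasp point (between the pads) lies 19 mm behind it; z points along the fingers, y is the line along which they close (so a half turn about z gives the same grasp; the last joint's range is limited). The gripper opens to 85 mm and grips with 20 to 120 N. Pads are 22 mm wide; open, the fingers measure 114 mm over their backs; the gripper's body (76 mm by 85 mm) begins 54 mm behind the grasp point. The pads swing forward as they close: fully open they stand 13 mm farther back than shut.
Start: joints at [-1.341, 0.053, 1.613, -0, 1.476, -0.119], TCP at [0.214, -0.587, 0.231] pointing down, gripper open.
Joint ranges: [-3.01, 3.01], [-1.01, 2.22], [0.06, 2.58], [-1.02, 4.17], [0.09, 2.62], [-3.14, 3.14]. Speed limits (rad/s): [2.57, 2.57, 3.14, 3.14, 3.14, 3.14].

INTERFACE

Orientations are given as a unit quaternion [w, x, y, z].
In Python, from plant import * gives the robot as it stands.
- The arm moves only by the tool jog_arm, never from a script. Its argument "moves" is a list that holds one entry, the list of rows, each a list of 7 numbers: the finger opening in cm, from 0 to 8.54, then the shift along the tool's x, y, z in cm, then the turn, a rotation vector about the tool's x, y, z in rad. A call has 1 to 20 rows; each row shifts and turns the commanded pose from where the row before left it, along the tool's axes as they then stand; what a row does not reach is not made up. A row lasts 1/12 s, in which the tool goes at most 41.7 mm and 7.16 degrees, less where a joint would pass 70% of its speed; a pose out of reach is approached as far as the arm can. A call is refused whole if a number of a shift passes 4.17 or a number of a turn 0.125, either way. A call with a gripper value outside its range is refused whole. The fingers move at their own pace and stop on an object; the grip force is fixed at half the most. Time passes only in rows, so rows that do not move let the fingers close. It gives the time, the measured TCP pose, the force, the opening and the grip force at its end, in the units of the state.
- state(): the state, without advancing time (a new reading comes with each control period).
- grab_frame(name): name is "side" or "top" or "wrist"; returns a dict with "color" (480x640x3 uint8, blue, green, red), "depth" (480x640 float32, m along the optical axis (not along the pixel's ray), 0 where there is no reading), "fx", "fy", "cx", "cy" (pixels), "R" (3x3) and "t" (3): a world point X has camera coordinates R X + t. Camera axes: x right, y down, z forward; pixel columns grow to the right and rows downward; lengths in m; the calibration is good to about 2 mm. The wrist camera is an equidistant fisheye: a pixel r from the principal point sees the ray r / f radians off the axis. A picture is of the moment at which its call begins.
- job_done(): hands the job in; it is judged then, once.
Trained networks look in a picture, given as the dict that the camera call returned (one of the last four; its "shot" number tells which), for a name from the list of things; names that differ only in an ending like _2 or _b are one class to them, and where a whole thing is asked for, a point or a joint stands for the part that bears it (a point fixed in the world has none). Each returns a list of dicts, best first, with "p" (0 to 1); they miss things now and then, are a little off and sometimes report something else, mostly with a low value. They report only what shows in the picture. A call takes as long as a camera call. They do not tell look-alikes from the thing itself.
- recognise(name, picture): "rect" ([centre column, centre row, width, height] in pixels, round what is visible of it).
- regions_of(name, picture): "pixels" (480x640 bool, what is visible of it) and "rect" ([centre column, centre row, width, height] in pixels, round what is visible of it).
The state is a dict: "time": time; "joint_pos": joint angles; "joint_vel": joint speeds; "joint_efforts": joint torques, N m; "tool_pos": TCP position; "tool_rot": TCP orientation; "contact_force": force on the tool from outside, world axes, zero at the start; "ft_torque": the same for the moment, N m; "gripper_width": opening from 0.0 (shut) to 1.0 (fully open); "grasp_force": force on a finger pad.
Only numpy, scipy, OpenCV 4.12 (cv2) and the standard library are available. Lean on these libraries where they do the work, as an engineer would, in place of code of your own. Each camera call takes 0.05 s, during which the arm holds its last target. There are 200 camera calls.

## Working session

There is one attempt and no reset: what is moved stays moved. The work goes in short steps, Python scripts to look and compute and a tool call to move; the robot and the scene stay as the last step left them, time stands still between calls to the robot, and variables do not carry over. Pictures are saved under pics/ and viewed, at most 10 in all, crops included, and the job is handed in when it is done.

Besides the shell and the picture viewer there is one more tool, called after "Request:" as a command line: name --argument value ..., lists and objects as JSON in quotes. jog_arm: Moves the arm, as the interface text tells. Its arguments: {"type":"object","properties":{"moves":{"type":"array"}},"required":["moves"]}

```bash
ls; mkdir -p pics
cat > h.py <<'E'
from plant import *
import numpy as np, cv2
from scipy.spatial.transform import Rotation as Rn
def pts(f,mask=None):
    d=f["depth"]; v,u=np.nonzero((d>0)&(mask if mask is not None else True))
    z=d[v,u]; c=np.c_[(u-f["cx"])/f["fx"]*z,(v-f["cy"])/f["fy"]*z,z]
    return (c-f["t"])@f["R"],u,v
def trot():
    q=state()["tool_rot"]; return Rn.from_quat([q[1],q[2],q[3],q[0]])
E
python3 - <<'E'
from h import *
print(state())
a=grab_frame("top"); b=grab_frame("side")
cv2.imwrite("pics/top.png",a["color"]); cv2.imwrite("pics/side.png",b["color"])
for f in (a,):
  for n in ["board","jaw","jaw_grip","fence_face","jar","cap","scoop","soap","brush","peg_jar","spray","polish_tin","bag_box"]:
    for r in regions_of(n,f)[:3]:
      P,u,v=pts(f,r["pixels"])
      if len(P): print(n,round(r["p"],2),np.round(r["rect"]),"med",np.round(np.median(P,0),3),"zmax",np.percentile(P[:,2],95).round(3))
E
```

```text
pics
{'time': 0.0, 'joint_pos': array([-1.34100190e+00,  5.33784583e-02,  1.61433144e+00,  2.79817725e-06,
        1.47598244e+00, -1.19000054e-01]), 'joint_vel': array([-0.00130043,  0.00010031,  0.00204277, -0.00068795, -0.00090026,
       -0.0019491 ]), 'joint_efforts': array([-1.23984140e-03, -3.93684053e+01, -3.70180106e+01, -1.51441332e-04,
        7.11461005e-03,  1.26218328e-05]), 'tool_pos': array([ 0.21345877, -0.58674337,  0.23002726]), 'tool_rot': array([-1.04830815e-03,  9.84830786e-01,  1.73514324e-01, -5.67379949e-05]), 'contact_force': array([-0.01822835, -0.3773532 , -0.1228145 ]), 'ft_torque': array([0.01299554, 0.006975  , 0.00752335]), 'grasp_force': 0.0, 'gripper_width': 0.9975481413813118}
board 0.68 [334. 214. 109. 123.] med [ 0.539 -0.054  0.02 ] zmax 0.071
board 0.46 [355. 196.  33.  31.] med [ 0.578 -0.071  0.088] zmax 0.109
jaw 0.81 [352. 249.  58.  41.] med [ 0.498 -0.08   0.067] zmax 0.106
jaw_grip 0.72 [350. 247.  54.  41.] med [ 0.498 -0.08   0.067] zmax 0.106
fence_face 0.69 [334. 215. 109. 132.] med [ 0.538 -0.054  0.02 ] zmax 0.071
jar 0.86 [357. 195
[... 402 characters left out ...]
[312. 174.  34.  35.] med [0.649 0.006 0.049] zmax 0.052
brush 0.85 [411. 184.  35.  68.] med [ 0.627 -0.227  0.043] zmax 0.046
brush 0.39 [356. 191.  27.  32.] med [ 0.603 -0.091  0.123] zmax 0.126
brush 0.18 [352. 247.  53.  41.] med [ 0.497 -0.08   0.068] zmax 0.106
peg_jar 0.68 [259. 178.  39.  44.] med [0.625 0.124 0.118] zmax 0.122
peg_jar 0.36 [352. 247.  54.  46.] med [ 0.498 -0.079  0.066] zmax 0.106
spray 0.7 [514. 227.  66.  48.] med [ 0.521 -0.421  0.15 ] zmax 0.222
polish_tin 0.68 [407. 249.  34.  33.] med [ 0.475 -0.221  0.029] zmax 0.032
polish_tin 0.38 [312. 176.  30.  37.] med [0.648 0.006 0.049] zmax 0.052
bag_box 0.9 [104. 290.  88.  33.] med [0.383 0.466 0.085] zmax 0.089
```

Run:
```python
import cv2
a=cv2.imread("pics/top.png")[130:350,200:440]
cv2.imwrite("pics/topc.png",cv2.resize(a,None,fx=2.7,fy=2.7,interpolation=cv2.INTER_CUBIC))
```

```text
(no output)
```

View pics/topc.png

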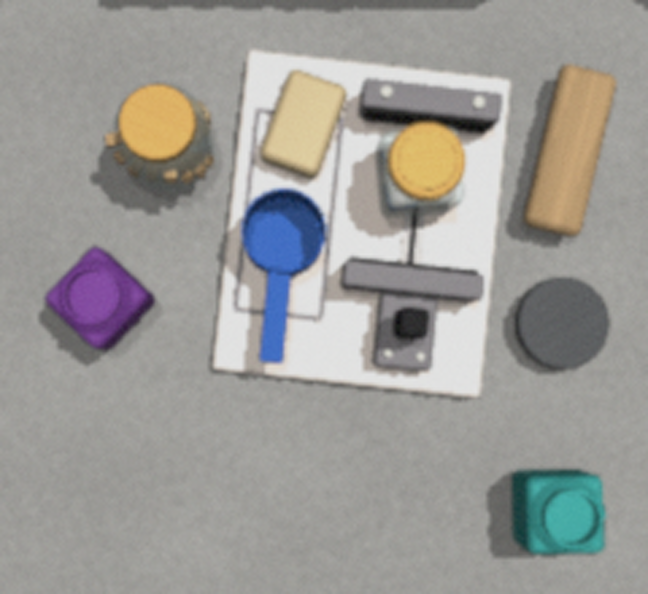

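View pics/side.png

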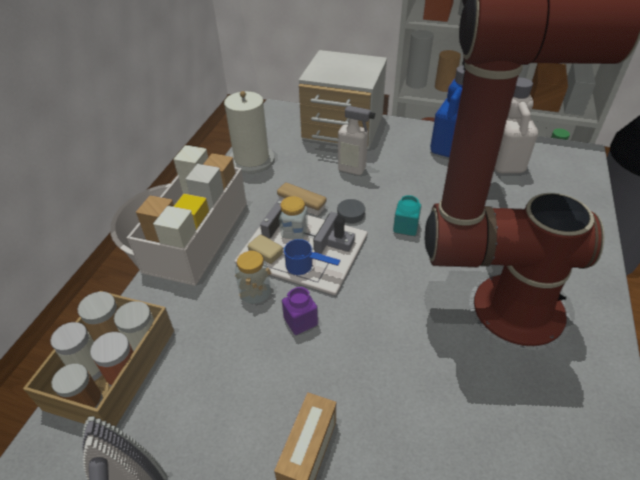

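The top crop shows what could be mistaken for the target, in full-image pixels: the peg jar's gold lid (259,176), the purple look-alike (236,240), the turquoise look-alike (408,320), and the square glass jar with a gold lid standing between fence and jaw (358,190). I choose the last one. The jaw's black post is at (352,250). The side view agrees: the jar is at (293,212) and the post at (340,228).

```bash
cat > meas.py <<'E'
from h import *
def meas():
    f=grab_frame("top"); P,u,v=pts(f); 
    hsv=cv2.cvtColor(f["color"],cv2.COLOR_BGR2HSV)[v,u]
    roi=lambda z0,z1,x0,x1,y0,y1:(P[:,2]>z0)&(P[:,2]<z1)&(P[:,0]>x0)&(P[:,0]<x1)&(P[:,1]>y0)&(P[:,1]<y1)
    def rect(m,n):
        q=P[m]; 
        if len(q)<5: print(n,len(q)); return
        (c,s,a)=cv2.minAreaRect((q[:,:2]*1000).astype(np.float32)); print(n,len(q),np.round(c,1),np.round(s,1),round(a,1),"z",np.median(q[:,2]).round(4))
    rect(roi(.058,.078,.64,.72,-.18,-.01)&(hsv[:,1]<60),"fence")
    rect(roi(.055,.080,.46,.62,-.18,-.01)&(hsv[:,1]<60)&(hsv[:,2]<140),"jaw")
    rect(roi(.098,.115,.40,.58,-.14,-.04)&(hsv[:,2]<80),"post")
    m=roi(.110,.135,.5,.68,-.16,-.03)&(hsv[:,1]>90); rect(m,"lid"); print((P[m].min(0)+P[m].max(0))/2)
    m=roi(.012,.028,.38,.75,-.2,.15)&(hsv[:,1]<40)&(hsv[:,2]>150); rect(m,"plate")
    return f
E
python3 - <<'E'
from meas import *
f=meas()
P=np.array([[.603,-.091,.121]])
print(f["fx"],f["cx"],f["cy"],-f["R"].T@f["t"])
E
```

```text
fence 630 [ 664.6 -102.5] [119.6  28.4] 83.7 z 0.069
jaw 325 [535.9 -76.2] [145.8 110.3] 44.8 z 0.0683
post 111 [473.7 -81.4] [23.2 23.5] 81.1 z 0.107
lid 625 [604.1 -91.7] [59.7 60.6] 89.8 z 0.1229
[ 0.60410872 -0.09165707  0.12302802]
plate 6368 [567.1 -47.2] [239.4 289.9] 83.8 z 0.0193
447.6424490168584 313.8729909379977 237.1197422989065 [0.43276096 0.02868676 1.09018125]
```

Request:
jog_arm --moves '[[[8.54,2.45,-2.27,0,0,0,0],[8.54,2.45,-2.27,0,0,0,0],[8.54,2.45,-2.27,0,0,0,0],[8.54,2.45,-2.27,0,0,0,0],[8.54,2.45,-2.27,0,0,0,0],[8.54,2.45,-2.27,0,0,0,0],[8.54,2.45,-2.27,0,0,0,0],[8.54,2.45,-2.27,0,0,0,0],[8.54,2.45,-2.27,0,0,0,0],[8.54,2.45,-2.27,0,0,0,0],[8.54,2.45,-2.27,0,0,0,0],[8.54,2.45,-2.27,0,0,0,0],[8.54,2.45,-2.27,0,0,0,0],[8.54,2.45,-2.27,0,0,0,0],[8.54,2.45,-2.27,0,0,0,0],[8.54,2.45,-2.27,0,0,0,0],[8.54,2.45,-2.27,0,0,0,0]]]'

```text
time: 2.22
tool_pos: [0.4737, -0.0807, 0.2317]
tool_rot: [0.0, 0.985, 0.174, 0.0]
contact_force: [1.2, -1.1, -0.3]
gripper_width: 1.002
grasp_force: 0.0
```

Request:
jog_arm --moves '[[[8.54,0,0,0,0,0,0.115],[8.54,0,0,0,0,0,0.115],[8.54,0,0,0,0,0,0.115],[8.54,0,0,0,0,0,0.113],[8.54,0,0,0,0,0,0],[8.54,0,0,0,0,0,0],[8.54,0,0,0,0,0,0]]]'

```text
time: 2.8
tool_pos: [0.4731, -0.0824, 0.2314]
tool_rot: [0.0, 0.999, -0.053, 0.0]
contact_force: [-0.5, -0.3, -0.3]
gripper_width: 1.001
grasp_force: 0.0
```

```bash
cat >> h.py <<'E'
def delta(target,yaw=None):
    s=state(); R=trot(); d=R.inv().apply(np.array(target)-s["tool_pos"])*100
    M=R.as_matrix(); y=np.arctan2(M[1,0],M[0,0])
    print("t",round(s["time"],2),"tcp",np.round(s["tool_pos"],4),"yaw",round(y,4),"z",np.round(M[:,2],4),"F",np.round(s["contact_force"],1),"T",np.round(s["ft_torque"],2),"w",round(s["gripper_width"]*85.4,1),"g",round(s["grasp_force"],1),"q6",round(s["joint_pos"][5],2))
    print("delta tool cm",np.round(d,2), "dyaw tool z", None if yaw is None else round(-(yaw-y),3))
E
python3 - <<'E'
from h import *
delta([.474,-.0815,.070],-.109)
E
```

```text
t 2.8 tcp [ 0.4731 -0.0824  0.2314] yaw -0.107 z [ 2.e-04 -1.e-04 -1.e+00] F [-0.5 -0.3 -0.3] T [-0.03 -0.05  0.03] w 85.5 g 0.0 q6 1.35
delta tool cm [ 0.07 -0.1  16.14] dyaw tool z 0.002
```

Request:
jog_arm --moves '[[[8.54,0.07,-0.1,2.7,0,0,0],[8.54,0,0,2.7,0,0,0],[8.54,0,0,2.7,0,0,0],[8.54,0,0,2.7,0,0,0],[8.54,0,0,2.7,0,0,0],[8.54,0,0,2.5,0,0,0],[8.54,0,0,0,0,0,0],[8.54,0,0,0,0,0,0]]]'

```text
time: 3.47
tool_pos: [0.4728, -0.0811, 0.0702]
tool_rot: [-0.0, 0.999, -0.054, -0.002]
contact_force: [0.7, -0.2, 0.2]
gripper_width: 1.001
grasp_force: 0.0
```

Request:
jog_arm --moves '[[[1.5,0,0,0,0,0,0],[1.5,0,0,0,0,0,0],[1.5,0,0,0,0,0,0],[1.5,0,0,0,0,0,0],[1.5,0,0,0,0,0,0],[1.5,0,0,0,0,0,0],[1.5,0,0,0,0,0,0],[1.5,0,0,0,0,0,0],[1.5,0,0,0,0,0,0],[1.5,0,0,0,0,0,0]]]'

```text
time: 4.3
tool_pos: [0.4745, -0.0822, 0.0726]
tool_rot: [0.001, 0.999, -0.054, 0.001]
contact_force: [-3.1, -1.9, 6.5]
gripper_width: 0.274
grasp_force: 60.2
```

Request:
jog_arm --moves '[[[1.5,0.4,0,0,0,0,0],[1.5,0.4,0,0,0,0,0],[1.5,0.4,0,0,0,0,0],[1.5,0.4,0,0,0,0,0],[1.5,0.4,0,0,0,0,0],[1.5,0.4,0,0,0,0,0],[1.5,0.4,0,0,0,0,0],[1.5,0.4,0,0,0,0,0],[1.5,0.4,0,0,0,0,0],[1.5,0.4,0,0,0,0,0]]]'

```text
time: 5.13
tool_pos: [0.5123, -0.0863, 0.0726]
tool_rot: [0.001, 0.999, -0.054, -0.002]
contact_force: [-13.5, -1.9, 13.2]
gripper_width: 0.27
grasp_force: 61.2
```

Run:
```python
from meas import *
f=meas(); delta([.474+.9941*.0615,-.0815-.109*.0615,.070],-.109)
```

```text
fence 634 [ 664.9 -102.4] [119.5  28.6] 84.3 z 0.069
jaw 29 [545.4 -54.3] [141.7  45.8] 15.7 z 0.0686
post 0
lid 289 [618.  -93.6] [60.4 34.4] 82.3 z 0.123
[ 0.61624912 -0.09200837  0.12279489]
plate 4606 [568.5 -47.1] [240.1 288. ] 83.8 z 0.0193
t 5.18 tcp [ 0.513  -0.0864  0.0726] yaw -0.109 z [-3.9e-03 -9.0e-04 -1.0e+00] F [-10.1  -2.1  11.7] T [-0.23  1.11 -0.03] w 23.0 g 61.1 q6 1.37
delta tool cm [ 2.22 -0.06  0.25] dyaw tool z -0.0
```

Request:
jog_arm --moves '[[[1.5,0.2,0,0,0,0,0],[1.5,0.2,0,0,0,0,0],[1.5,0.2,0,0,0,0,0],[1.5,0.2,0,0,0,0,0],[1.5,0.2,0,0,0,0,0],[1.5,0.2,0,0,0,0,0],[1.5,0.2,0,0,0,0,0],[1.5,0.2,0,0,0,0,0],[1.5,0.1,0,0,0,0,0]]]'

```text
time: 5.93
tool_pos: [0.5288, -0.0882, 0.0726]
tool_rot: [0.001, 0.999, -0.054, -0.003]
contact_force: [-14.8, -1.9, 14.4]
gripper_width: 0.273
grasp_force: 61.2
```

Request:
jog_arm --moves '[[[1.5,0.1,0,0,0,0,0],[1.5,0.1,0,0,0,0,0],[1.5,0.1,0,0,0,0,0]]]'

```text
time: 6.18
tool_pos: [0.5317, -0.0885, 0.0726]
tool_rot: [0.001, 0.999, -0.054, -0.003]
contact_force: [-13.8, -1.6, 14.1]
gripper_width: 0.271
grasp_force: 61.2
```

Request:
jog_arm --moves '[[[1.5,0.1,0,0,0,0,0],[1.5,0.1,0,0,0,0,0]]]'

```text
time: 6.35
tool_pos: [0.5336, -0.0887, 0.0726]
tool_rot: [0.0, 0.999, -0.054, -0.003]
contact_force: [-15.0, -1.5, 14.7]
gripper_width: 0.267
grasp_force: 61.2
```

Request:
jog_arm --moves '[[[1.5,0.1,0,0,0,0,0],[1.5,0.1,0,0,0,0,0]]]'

```text
time: 6.52
tool_pos: [0.5348, -0.0888, 0.0726]
tool_rot: [0.0, 0.999, -0.054, -0.004]
contact_force: [-19.2, -2.3, 16.8]
gripper_width: 0.269
grasp_force: 61.6
```

Request:
jog_arm --moves '[[[1.5,0.1,0,0,0,0,0]]]'

```text
time: 6.6
tool_pos: [0.5348, -0.0888, 0.0725]
tool_rot: [0.0, 0.999, -0.054, -0.006]
contact_force: [-25.4, -0.3, 24.0]
gripper_width: 0.269
grasp_force: 62.3
```

Run:
```python
from meas import *
f=meas(); delta([.474+.9941*.0615,-.0815-.109*.0615,.070],-.109)
w=grab_frame("wrist"); cv2.imwrite("pics/w1.png",w["color"])
```

```text
fence 522 [ 661.5 -102.4] [120.2  35.2] 84.0 z 0.0692
jaw 22 [548.3 -50.1] [88.2 15. ] 23.3 z 0.0685
post 0
lid 100 [ 640.1 -108.3] [44.1 17.9] 80.9 z 0.1231
[ 0.63896312 -0.10768313  0.12335376]
plate 4011 [567.5 -46.9] [240. 290.] 83.7 z 0.0194
t 6.65 tcp [ 0.5348 -0.0888  0.0725] yaw -0.1085 z [-0.0117  0.     -0.9999] F [-22.9  -1.2  20.5] T [-0.09  2.87  0.11] w 23.1 g 62.1 q6 1.38
delta tool cm [ 0.03 -0.06  0.25] dyaw tool z 0.0
```

View pics/w1.png

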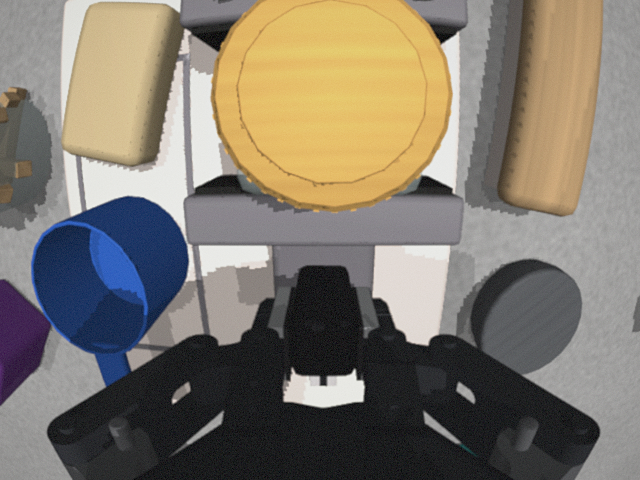

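The wrist view shows the jaw against the jar: lid centred at (332,100), jaw plate at (325,215), post between the fingers at (323,320). The push has stalled, so I'll press a little more and hold.

Request:
jog_arm --moves '[[[1.5,0.1,0,0,0,0,0],[1.5,0,0,0,0,0,0],[1.5,0,0,0,0,0,0],[1.5,0,0,0,0,0,0]]]'

```text
time: 7.03
tool_pos: [0.5348, -0.0888, 0.0725]
tool_rot: [0.0, 0.998, -0.054, -0.007]
contact_force: [-25.5, -0.3, 22.5]
gripper_width: 0.273
grasp_force: 62.5
```

Request:
jog_arm --moves '[[[1.5,-0.2,0,0,0,0,0],[8.54,0,0,0,0,0,0],[8.54,0,0,0,0,0,0],[8.54,0,0,0,0,0,0],[8.54,0,0,0,0,0,0],[8.54,0,0,0,0,0,0],[8.54,0,0,0,0,0,0],[8.54,0,0,0,0,0,0],[8.54,0,0,-2.5,0,0,0],[8.54,0,0,-2.5,0,0,0],[8.54,0,0,-2.5,0,0,0],[8.54,0,0,-2.5,0,0,0],[8.54,-3,0,-2,0,0,0],[8.54,-3,0,-2,0,0,0],[8.54,-3,0,-2,0,0,0],[8.54,-3,0,0,0,0,0],[8.54,0,0,0,0,0,0],[8.54,0,0,0,0,0,0]]]'

```text
time: 8.53
tool_pos: [0.4178, -0.0753, 0.2319]
tool_rot: [0.0, 0.998, -0.055, 0.001]
contact_force: [0.0, -0.3, -0.5]
gripper_width: 1.0
grasp_force: 0.0
```

Run:
```python
from meas import *
f=meas(); delta([.619,-.098,.090],-.109)
w=grab_frame("wrist"); cv2.imwrite("pics/w2.png",w["color"])
c=f["color"][140:290,290:440]; cv2.imwrite("pics/top2.png",cv2.resize(c,None,fx=4,fy=4,interpolation=cv2.INTER_CUBIC))
```

```text
fence 522 [ 658.7 -102.2] [120.2  41.2] 84.4 z 0.069
jaw 289 [572.2 -89.9] [99.9 91.2] 40.7 z 0.0684
post 114 [533.5 -87.7] [22.3 24.7] 89.2 z 0.1069
lid 621 [ 618.1 -100.1] [60.7 60.7] 45.0 z 0.1231
[ 0.61900525 -0.09981903  0.12285261]
plate 5301 [567.1 -47.2] [240.1 289.5] 83.6 z 0.0194
t 8.58 tcp [ 0.4183 -0.0753  0.2315] yaw -0.1094 z [ 1.4e-03 -4.0e-04 -1.0e+00] F [-0.4  0.3 -0.5] T [-0.02  0.02  0.02] w 85.8 g 0.0 q6 1.33
delta tool cm [20.17  0.06 14.18] dyaw tool z -0.0
```

View pics/top2.png

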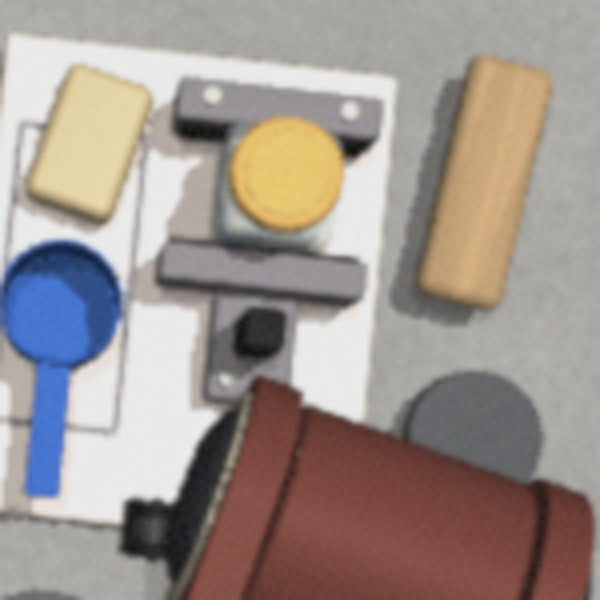

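View pics/w2.png

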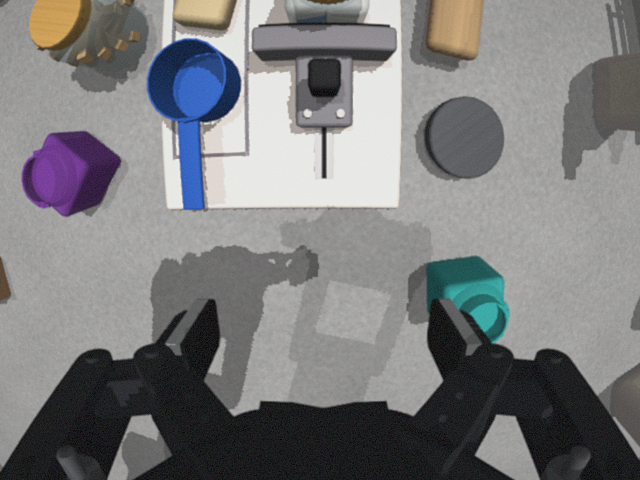

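Both pictures show the jar flush. In the top crop the lid is centred at (287,172) between fence (275,112) and jaw (260,270), with the jar's edges parallel to both. The wrist view shows the scoop, tin and look-alikes undisturbed. Next I go over the lid.

Request:
jog_arm --moves '[[[8.54,2.52,0.21,0,0,0,0],[8.54,2.52,0,0,0,0,0],[8.54,2.52,0,0,0,0,0],[8.54,2.52,0,0,0,0,0],[8.54,2.52,0,0,0,0,0],[8.54,2.52,0,0,0,0,0],[8.54,2.52,0,0,0,0,0],[8.54,2.5,0,0,0,0,0],[8.54,0,0,2.5,0,0,0],[8.54,0,0,2.5,0,0,0],[8.54,0,0,2.5,0,0,0],[8.54,0,0,2.5,0,0,0],[8.54,0,0,0,0,0,0],[8.54,0,0,0,0,0,0],[8.54,0,0,0,0,0,0]]]'

```text
time: 9.88
tool_pos: [0.6193, -0.0995, 0.132]
tool_rot: [0.0, 0.999, -0.054, 0.0]
contact_force: [-0.5, -0.6, 0.9]
gripper_width: 0.994
grasp_force: 0.0
```

Run:
```python
from h import *
delta([.6185,-.0995,.093],-.109)
w=grab_frame("wrist"); cv2.imwrite("pics/w3.png",w["color"])
```

```text
t 9.88 tcp [ 0.6193 -0.0995  0.132 ] yaw -0.109 z [ 7.e-04 -2.e-04 -1.e+00] F [-0.5 -0.6  0.9] T [-0.02  0.01  0.  ] w 84.9 g 0.0 q6 1.4
delta tool cm [-0.08  0.01  3.9 ] dyaw tool z -0.0
```

View pics/w3.png

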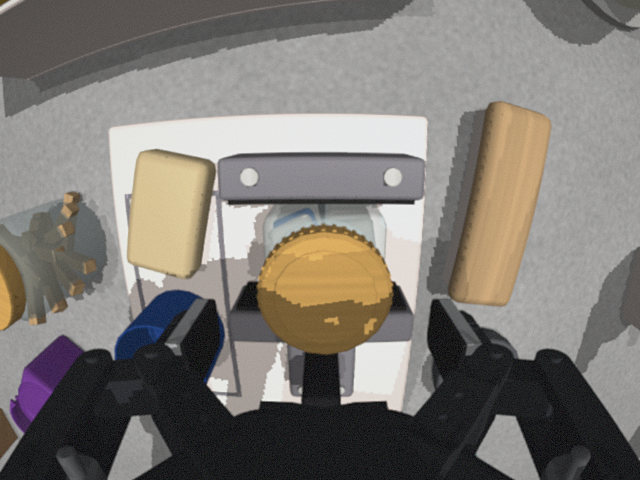

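Lid at (325,290), midway between the pads at (215,..) and (430,..). Descend and grip.

Request:
jog_arm --moves '[[[8.54,-0.06,0,1.3,0,0,0],[8.54,0,0,1.3,0,0,0],[8.54,0,0,1.3,0,0,0],[8.54,0,0,0,0,0,0],[8.54,0,0,0,0,0,0],[5.6,0,0,0,0,0,0],[5.6,0,0,0,0,0,0],[5.6,0,0,0,0,0,0],[5.6,0,0,0,0,0,0],[5.6,0,0,0,0,0,0],[5.6,0,0,0,0,0,0]]]'

```text
time: 10.85
tool_pos: [0.6181, -0.0997, 0.0935]
tool_rot: [0.0, 0.999, -0.055, 0.001]
contact_force: [-3.7, -2.5, 5.1]
gripper_width: 0.724
grasp_force: 65.4
```

Run:
```python
from h import *
delta([.6185,-.0995,.093],-.109)
```

```text
t 10.85 tcp [ 0.6181 -0.0997  0.0935] yaw -0.1092 z [ 1.1e-03 -9.0e-04 -1.0e+00] F [-3.7 -2.5  5.1] T [-0.14  0.41 -0.07] w 61.8 g 65.4 q6 1.4
delta tool cm [ 0.04 -0.03  0.05] dyaw tool z -0.0
```

Request:
jog_arm --moves '[[[5.6,0,0,-0.01,0,0,-0.05],[5.6,0,0,-0.01,0,0,-0.05],[5.6,0,0,-0.01,0,0,-0.05],[5.6,0,0,-0.01,0,0,-0.05],[5.6,0,0,-0.01,0,0,-0.05],[5.6,0,0,-0.01,0,0,-0.05],[5.6,0,0,0,0,0,0]]]'

```text
time: 11.43
tool_pos: [0.6189, -0.0991, 0.0944]
tool_rot: [0.0, 0.995, 0.096, 0.002]
contact_force: [-0.6, 0.9, 4.8]
gripper_width: 0.723
grasp_force: 65.5
```

Run:
```python
from h import *
delta([.6185,-.0995,.093],-.109+1.05)
```

```text
t 11.43 tcp [ 0.6189 -0.0991  0.0944] yaw 0.1924 z [ 3.3e-03  3.0e-04 -1.0e+00] F [-0.6  0.9  4.8] T [0.16 0.06 0.09] w 61.8 g 65.5 q6 1.1
delta tool cm [-0.05  0.03  0.14] dyaw tool z -0.749
```

Request:
jog_arm --moves '[[[5.6,0,0,-0.01,0,0,-0.05],[5.6,0,0,-0.01,0,0,-0.05],[5.6,0,0,-0.01,0,0,-0.05],[5.6,0,0,-0.01,0,0,-0.05],[5.6,0,0,-0.01,0,0,-0.05],[5.6,0,0,-0.01,0,0,-0.05],[5.6,0,0,-0.01,0,0,-0.05],[5.6,0,0,-0.01,0,0,-0.05],[5.6,0,0,-0.01,0,0,-0.05],[5.6,0,0,-0.01,0,0,-0.05],[5.6,0,0,-0.01,0,0,-0.05],[5.6,0,0,-0.01,0,0,-0.05],[5.6,0,0,-0.01,0,0,-0.05],[5.6,0,0,-0.01,0,0,-0.05],[5.6,0,0,0,0,0,-0.05],[5.6,0,0,0,0,0,0],[5.6,0,0,0,0,0,0],[5.6,0,0,0,0,0,0]]]'

```text
time: 12.93
tool_pos: [0.6191, -0.0991, 0.0962]
tool_rot: [0.001, 0.891, 0.453, 0.002]
contact_force: [-0.7, 0.4, 6.3]
gripper_width: 0.724
grasp_force: 65.6
```

Run:
```python
from h import *
delta([.6185,-.0995,.1155],-.109+1.05)
w=grab_frame("wrist"); cv2.imwrite("pics/w4.png",w["color"])
```

```text
t 12.93 tcp [ 0.6191 -0.0991  0.0962] yaw 0.941 z [ 3.6e-03  1.0e-04 -1.0e+00] F [-0.7  0.4  6.3] T [0.17 0.11 0.02] w 61.8 g 65.6 q6 0.35
delta tool cm [-0.06 -0.02 -1.93] dyaw tool z -0.0
```

View pics/w4.png

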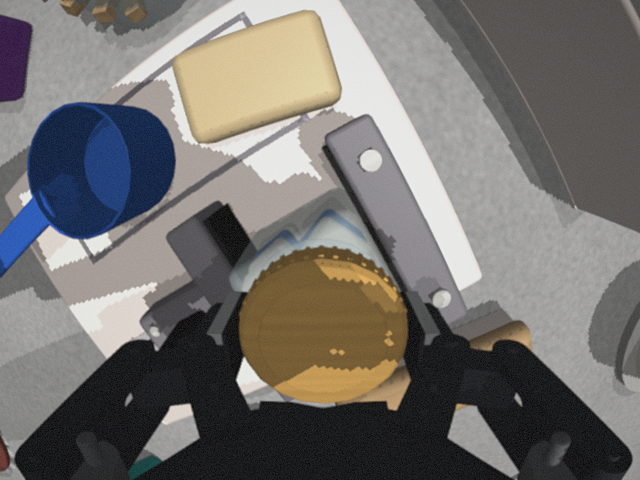

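The lid is held at (323,325), and the glass body still sits parallel between jaw (210,245) and fence (390,210). I'll do a gentle test lift and watch the force.

Request:
jog_arm --moves '[[[5.6,0,0,-0.1,0,0,0],[5.6,0,0,-0.1,0,0,0],[5.6,0,0,-0.1,0,0,0],[5.6,0,0,-0.1,0,0,0]]]'

```text
time: 13.32
tool_pos: [0.6172, -0.0991, 0.0976]
tool_rot: [-0.0, 0.891, 0.453, -0.0]
contact_force: [0.2, 0.1, -0.3]
gripper_width: 0.73
grasp_force: 65.1
```

Request:
jog_arm --moves '[[[5.6,0,0,-0.1,0,0,0],[5.6,0,0,-0.1,0,0,0],[5.6,0,0,-0.1,0,0,0],[5.6,0,0,0,0,0,0]]]'

```text
time: 13.65
tool_pos: [0.6177, -0.0993, 0.1015]
tool_rot: [0.0, 0.891, 0.453, 0.0]
contact_force: [-0.2, 0.6, 0.2]
gripper_width: 0.727
grasp_force: 65.1
```

Request:
jog_arm --moves '[[[5.6,0,0,-0.26,0,0,0],[5.6,0,0,-0.26,0,0,0],[5.6,0,0,-0.26,0,0,0],[5.6,0,0,-0.26,0,0,0],[5.6,0,0,-0.26,0,0,0],[5.6,0,0,-0.26,0,0,0],[5.6,0,0,-0.26,0,0,0],[5.6,0,0,-0.26,0,0,0],[5.6,0,0,-0.26,0,0,0],[5.6,0,0,-0.26,0,0,0],[5.6,0,0,0,0,0,0],[5.6,0,0,0,0,0,0],[5.6,0,0,0,0,0,0],[5.6,0,0,0,0,0,0]]]'

```text
time: 14.82
tool_pos: [0.6175, -0.0992, 0.1271]
tool_rot: [-0.0, 0.891, 0.453, -0.0]
contact_force: [-1.0, 0.1, -1.0]
gripper_width: 0.721
grasp_force: 65.1
```

Run:
```python
from h import *
delta([.6185,-.0995,.1275],-.109+1.05)
w=grab_frame("wrist"); f=grab_frame("side")
cv2.imwrite("pics/f1.png",np.hstack([cv2.resize(w["color"],(400,300)),cv2.resize(f["color"][165:285,220:380],(400,300),interpolation=cv2.INTER_CUBIC)]))
P,u,v=pts(f); hsv=cv2.cvtColor(f["color"],cv2.COLOR_BGR2HSV)[v,u]
m=(abs(P[:,0]-.618)<.05)&(abs(P[:,1]+.1)<.05)&(P[:,2]>.09)&(hsv[:,1]>110)&(abs(hsv[:,0].astype(int)-20)<8)
print(m.sum(),np.percentile(P[m],[2,50,98],axis=0).round(3))
```

```text
t 14.82 tcp [ 0.6175 -0.0992  0.1271] yaw 0.9408 z [-4.e-04  1.e-04 -1.e+00] F [-1.   0.1 -1. ] T [ 0.04 -0.02  0.03] w 61.6 g 65.1 q6 0.35
delta tool cm [ 0.04  0.1  -0.04] dyaw tool z -0.0
219 [[ 0.591 -0.119  0.144]
 [ 0.622 -0.085  0.155]
 [ 0.643 -0.067  0.191]]
```

View pics/f1.png

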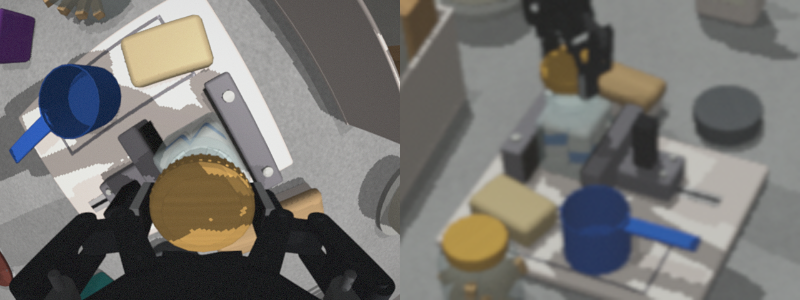

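The picture shows the lid held level at about (565,68), clear of the mouth, with the jar still clamped at (575,130). The depth reading puts the lid top at about 0.155 m, as planned.

```bash
python3 -c "
from plant import *
print(job_done())"
```

```text
the job is handed in; nothing more can be done
None
```

I handed the job in with the jar clamped squarely between jaw and fence and the lid unscrewed. The gripper is holding the lid level about 2 cm above the jar's mouth; I saw no bystander disturbed, and no verdict came back.

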